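# Gauge a test bar with the ratchet stop

## Robot

A 6-joint arm with a two-finger parallel gripper is mounted at the origin on the work surface. World frame = base frame: x ahead of the robot, y to its left, z up, the work surface at z = 0. Lengths are in mm, angles in rad, forces in N, time in s.
With the tool pointing down it reaches from about 350 to 875 mm from the base axis. Payload 4.2 kg.
Tool frame: the origin (TCP) lies midway between the tips of the shut fingers; the grasp point (between the pads) lies 19 mm behind it; z points along the fingers, y is the line along which they close (so a half turn about z gives the same grasp; the last joint's range is limited). The gripper opens to 85 mm and grips with 20 to 120 N. Pads are 22 mm wide; open, the fingers measure 114 mm over their backs; the gripper's body (76 mm by 85 mm) begins 54 mm behind the grasp point. The pads swing forward as they close: fully open they stand 13 mm farther back than shut.
Start: joints at [-0.921, 0.385, 0.008, 0, -1.194, -0.259], TCP at [238.093, -577.85, 231.312] pointing down, gripper open.
Joint ranges: [-3.14, 3.14], [-1.21, 2.06], [-1.07, 1.41], [-3.16, 2.05], [-2.99, -0.16], [-3.1, 3.1]. Speed limits (rad/s): [2.79, 2.79, 3.14, 3.14, 3.14, 3.14].

## Interface

Orientations are given as a unit quaternion [x, y, z, w].
In Python, from bench import read_state, get_image, job_done gives the robot as it stands.
- The arm moves only by the tool servo_tool, never from a script. Its arguments are lists of equal length, an entry for each row: "rotation": the turn, a rotation vector about the world's x, y, z scaled (see below), a list of three; "slide": the shift along the world's x, y, z scaled (see below), a list of three; "grip": the opening, from -1 (shut) to 1 (fully open). In form: {"rotation": [[rx, ry, rz], ...], "slide": [[tx, ty, tz], ...], "grip": [grip, ...]}. A call has 1 to 8 rows; each row is the pose to reach, as a shift and turn from the pose commanded when the call began, turning the shorter way round; what a row does not reach only later rows make up. The controller multiplies each number of a shift by 0.2 m and each number of a turn by 360 degrees. A row lasts 1/8 s, in which the tool goes at most 62.5 mm and 10.7 degrees, less where a joint would pass 70% of its speed; a pose out of reach is approached as far as the arm can. A call with a number of a shift or a turn outside -1 to 1 is refused whole. A call with a gripper value outside its range is refused whole. The fingers move at their own pace and stop on an object; the grip force is fixed at half the most. Time passes only in rows, so rows that repeat a pose let the fingers close. It gives the time, the measured TCP pose, the force, the opening and the grip force at its end, in the units of the state.
- read_state(): the state, without advancing time (a new reading comes with each control period).
- get_image(name): name is "side" or "top"; returns a dict with "image" (384x512x3 uint8, red, green, blue), "depth" (384x512 float32, mm along the optical axis (not along the pixel's ray), 0 where there is no reading), "camera_matrix" (3x3 intrinsics, pixels), "k1" (the pictures are not rectified: a ray, as slopes to the right and down, at radius r is drawn at 1 + k1 r^2 times it, then the intrinsics apply), "rvec" (rotation vector, rad) and "tvec" (3), from world to camera coordinates, as OpenCV has them. Camera axes: x right, y down, z forward; pixel columns grow to the right and rows downward; lengths in mm; the calibration is good to about 2 mm. A picture is of the moment at which its call begins.
- job_done(): hands the job in; it is judged then, once.
The state is a dict: "clock": time; "joints": joint angles; "joint_vel": joint speeds; "joint_efforts": joint torques, N m; "position": TCP position; "ee_rot": TCP orientation; "contact_force": force on the tool from outside, world axes, zero at the start; "wrist_torque": the same for the moment, N m; "gripper_width": finger opening in mm; "grasp_force": force on a finger pad.
Only numpy, scipy, OpenCV 4.12 (cv2) and the standard library are available. Lean on these libraries where they do the work, as an engineer would, in place of code of your own. Each camera call takes 0.05 s, during which the arm holds its last target. There are 200 camera calls.

## Task

Slide the white plastic test bar along the gauge's channel until its inner end rests against the end stop, then close the spindle onto it by turning the knurled ratchet knob on top clockwise, seen from above, until its slip clutch gives: let it slip clearly, by more than a sixteenth of a turn, but less than half a turn in all. Ride down with the knob without pressing or pulling it along its axis, so that the spindle is left holding the bar with just the clutch's own light force. Let go, and leave the jar, the weight and the dish where they are.

Things in the scene. Friction and masses are not known exactly. Their poses are not given: they have to be found in the camera images.
- gauge: Grey thickness gauge, fixed. Origin on the bench under the spindle axis; z up, y along the channel from the end stop outwards. Base 70 wide, y -70 to 155 mm. Steel bed 50 wide, y -50 to 140, top at z 30. Guide strips 22 apart, 8 high above the bed, 12 wide, y -18 to 52. Column at y -67 to -35 carries an arm 40 wide, y -67 to 23, z 80 to 104, which the upright spindle passes through.
- spindle: Upright 10 mm dia steel rod; origin at the centre of its flat lower end, which closes on the bar: 4 mm down per radian of thimble turn clockwise from above; thimble and knob come down with it. Self-locking: stays where left. At the start 4 to 16 mm above the bar's top. It must not press the bar with more than 20 N.
- knob_center (a point): Centre of the dark knurled ratchet knob on top of the thimble: 24 mm dia, 36 high (18 above and below this point), upright, free all round; centre 162 to 174 mm above the bench at the start. It turns the thimble through a slip clutch that gives at 0.108 N m: then the knob turns on while thimble and spindle stand still. The thimble's top is 22 mm below this point.
- ratchet (a joint): Clutch slip: angle of the knob ahead of the thimble, rad; 0 at the start and while the knob drives the screw, growing as it slips clockwise. Turned only by the knob with no axial load, the clutch leaves about 8 N on the bar. Pushing the knob down adds to that; pulling up, or holding it at one height while it comes down, takes from it and makes it slip too early.
- bar: White plastic test bar, 20 x 120 x 14 mm (x, y, z), about 45 g, lying loose on the bed with its inner end between the guide strips and pulled 20 to 50 mm out from the end stop. Origin at the centre of its underside; y lengthwise, pointing outwards.
- bar_inner (a point): Centre of the bar's inner end face (towards the end stop), half-way up, 7 mm above the bed.
- bar_outer (a point): Centre of the bar's outer end face, half-way up, 7 mm above the bed; free to be pushed. Home, it lies at y = 102 mm of the gauge.
- jar: Bystander: amber jar, 56 dia, 75 high; origin under its centre.
- weight: Bystander: steel balance weight with a small knob, 32 dia, 44 high; origin under its centre.
- dish: Bystander: aluminium weighing dish, 70 dia, 18 high; origin under its centre.
- stop_face (a point): Middle of the lower edge of the end stop's face, on the bed (gauge y = -18 mm, z = 30). The stop is a steel block across the bed, 20 mm high; its face looks along +y of the gauge, towards the bar.
- thimble_top (a point): Centre of the top of the thimble, the aluminium sleeve with scale marks, 32 mm dia, 28 high, below the knob and coaxial with it. It is fast to the screw: turning it directly bypasses the clutch and squeezes the bar too hard. Free running, the screw takes 0.08 N m to turn.
Mind the look-alikes: they are no part of the job. Of the things that look like the bar, the smaller one is meant. There is more than one size of the gauge; the one meant has the size given above.

How it is judged:
By the outcome, as a careful person would: the job done as asked, in the order asked, and still so for the second after the job is handed in, with the robot touching nothing.
It also fails if it takes over 72 s, if anything falls off the work surface, if the arm or the gripper's body presses on something with over 40 N, if the wrist force passes 120 N, or if a joint passes its speed limit or range.

## Working session

There is one attempt and no reset: what is moved stays moved. The work goes in short steps, Python scripts to look and compute and a tool call to move; the robot and the scene stay as the last step left them, time stands still between calls to the robot, and variables do not carry over. Pictures are saved under pics/ and viewed, at most 10 in all, crops included, and the job is handed in when it is done.

Besides the shell and the picture viewer there is one more tool, called by a JSON object that holds its "api" and its "payload". servo_tool: Moves the arm, as the interface text tells. Shifts and turns lie within -1 to 1; 1 stands for 0.2 m of shift or 360 degrees of turn. Its arguments: {"type":"object","properties":{"rotation":{"type":"array","items":{"type":"array","items":{"type":"number","minimum":-1,"maximum":1}}},"slide":{"type":"array","items":{"type":"array","items":{"type":"number","minimum":-1,"maximum":1}}},"grip":{"type":"array","items":{"type":"number"}}},"required":["rotation","slide","grip"]}

```bash
mkdir -p pics; cat > h.py <<'E'
import numpy as np, cv2
from bench import read_state, get_image, job_done
def pts(c):
    K=c["camera_matrix"];R=cv2.Rodrigues(np.array(c["rvec"],float))[0];t=np.array(c["tvec"],float).ravel()
    v,u=np.mgrid[0:384,0:512]
    d=np.stack([(u-K[0][2])/K[0][0],(v-K[1][2])/K[1][1]],-1).astype(float)
    p=d.copy()
    for _ in range(8): p=d/(1+c["k1"]*(p**2).sum(-1,keepdims=True))
    ray=np.concatenate([p,np.ones(p.shape[:2]+(1,))],-1)
    P=(ray*c["depth"][...,None]-t)@R
    return P, ray@R, -R.T@t
def plane(c,uv,z):
    P,ray,o=pts(c); u,v=uv
    r=np.array([cv2.remap(np.ascontiguousarray(ray[...,i]).astype(np.float32),np.float32([[u]]),np.float32([[v]]),1)[0,0] for i in range(3)])
    return o+r*(z-o[2])/r[2]
E
python3 - <<'E'
from h import *
for n in("top","side"):
    c=get_image(n); cv2.imwrite(f"pics/{n}0.png",c["image"][...,::-1]); P,r,o=pts(c); print(n,o,(c["depth"]>0).mean())
    np.save(n+"P.npy",P); np.save(n+"I.npy",c["image"])
print(read_state())
E
```

```text
top [ 413.97937394  -12.78705617 1275.76992646] 0.9959767659505209
side [  436.79106885 -1109.6469629   1058.1095925 ] 0.9959869384765625
{'clock': 0.1, 'joints': array([-9.21392035e-01,  3.85475244e-01,  6.76016115e-03, -4.31159656e-04,
       -1.19399292e+00, -2.58597746e-01]), 'joint_vel': array([ 0.00138757, -0.00072152,  0.00276979,  0.00039921, -0.00049262,
        0.00051142]), 'joint_efforts': array([-1.06215564e-03, -3.93319595e+01,  1.88928795e+01,  4.19802189e+00,
       -2.63360576e-03, -8.28994100e-07]), 'position': array([ 237.89946931, -577.38930574,  230.33329257]), 'ee_rot': array([-1.94084055e-01,  9.80984417e-01,  9.46890054e-04, -2.39115011e-04]), 'contact_force': array([ 0.37899725,  0.75707987, -0.67432573]), 'wrist_torque': array([ 0.0406659 , -0.02339725, -0.06275886]), 'grasp_force': 0.0, 'gripper_width': 85.64874024272711}
```

View pics/top0.png

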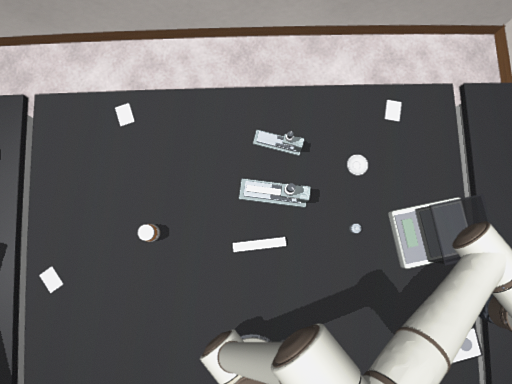

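View pics/side0.png

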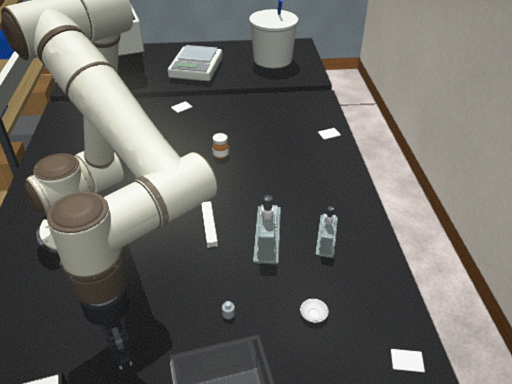

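The top view shows the large gauge at about (275,192), with its bar at about (262,188) and its knob at about (292,187). The small look-alike gauge is at (280,142) and a loose, longer bar is at (260,243). Jar, weight and dish are well clear of it. Next I'll measure the gauge.

```bash
python3 - <<'E'
from h import *
P=np.load("topP.npy");I=np.load("topI.npy").astype(int)
S=np.load("sideP.npy");SI=np.load("sideI.npy").astype(int)
print("corners", P[150,200].round(), P[250,200].round(), P[150,330].round())
def rect(p,n):
    if len(p)<5: print(n,len(p)); return
    r=cv2.minAreaRect(p[:,:2].astype(np.float32)); print(n,len(p),"c",np.round(r[0],1),"size",np.round(r[1],1),"ang",round(r[2],1),"z",np.percentile(p[:,2],[5,50,95]).round(1)); print(cv2.boxPoints(r).round(1).tolist())
win=np.zeros((384,512),bool);win[170:215,230:325]=1
Z=P[...,2]
rect(P[win&(Z>10)&(Z<300)],"all>10")
b=win&(Z>35)&(Z<60)&(I.min(-1)>225); rect(P[b],"bar")
rect(P[win&(Z>90)&(Z<115)],"arm")
rect(P[win&(Z>135)],"knob/thimble"); rect(P[win&(Z>165)],"knob")
w=np.zeros((384,512),bool);w[185:270,245:290]=1;Zs=S[...,2]
for lo,hi in((20,36),(36,60),(90,112),(120,155),(158,175),(175,200)): rect(S[w&(Zs>lo)&(Zs<hi)],f"side {lo}-{hi}")
cv2.imwrite("pics/crops.png",np.vstack([cv2.resize(I[165:220,225:325].astype(np.uint8)[...,::-1],(600,330),interpolation=2),cv2.resize(SI[185:270,215:325].astype(np.uint8)[...,::-1],(600,270),interpolation=2)]))
E
```

```text
corners [724. 156.  -1.] [384. 160.   1.] [ 712. -291.   -2.]
all>10 1306 c [568.9 -87.5] size [223.3  69.4] ang 81.1 z [ 11.   41.7 155.9]
[[517.4000244140625, -192.5], [586.0, -203.1999969482422], [620.4000244140625, 17.399999618530273], [551.7999877929688, 28.100000381469727]]
bar 213 c [564.9 -76.8] size [159.9  31.7] ang 80.1 z [40.6 44.9 49.3]
[[535.5999755859375, -152.8000030517578], [566.7999877929688, -158.1999969482422], [594.2000122070312, -0.699999988079071], [563.0, 4.699999809265137]]
arm 301 c [ 559.1 -152. ] size [90.8 43.7] ang 81.1 z [ 96.  104.3 107.9]
[[530.4000244140625, -193.39999389648438], [573.5999755859375, -200.1999969482422], [587.7000122070312, -110.5], [544.5, -103.69999694824219]]
knob/thimble 110 c [497.2 -69.3] size [ 30.2 198.9] ang 47.2 z [ 141.4  182.3 1275.8]
[[414.0, -12.800000190734863], [559.7999877929688, -148.0], [580.2999877929688, -125.9000015258789], [434.5, 9.300000190734863]]
knob 76 c [496.1 -70.4] size [ 23.2 199.2] ang 48.3 z [ 177.   183.8 1275.8]
[[414.0, -12.800000190734863], [562.7999877929688, -145.3000030517578], [578.2000122070
[... 689 characters left out ...]
000305175781]]
side 120-155 123 c [ 557.9 -136.3] size [25.1 30. ] ang 85.6 z [122.9 139.6 153.4]
[[542.0, -147.6999969482422], [571.9000244140625, -150.0], [573.7999877929688, -125.0], [543.9000244140625, -122.69999694824219]]
side 158-175 40 c [ 558.2 -136.9] size [13.  21.6] ang 80.6 z [159.8 166.9 172.7]
[[546.4000244140625, -141.5], [567.7999877929688, -145.10000610351562], [569.9000244140625, -132.3000030517578], [548.5999755859375, -128.6999969482422]]
side 175-200 62 c [ 558.9 -130.5] size [25.5 21.4] ang 84.2 z [175.9 182.  186.4]
[[546.9000244140625, -142.10000610351562], [568.2000122070312, -144.1999969482422], [570.7999877929688, -118.9000015258789], [549.5, -116.69999694824219]]
```

View pics/crops.png

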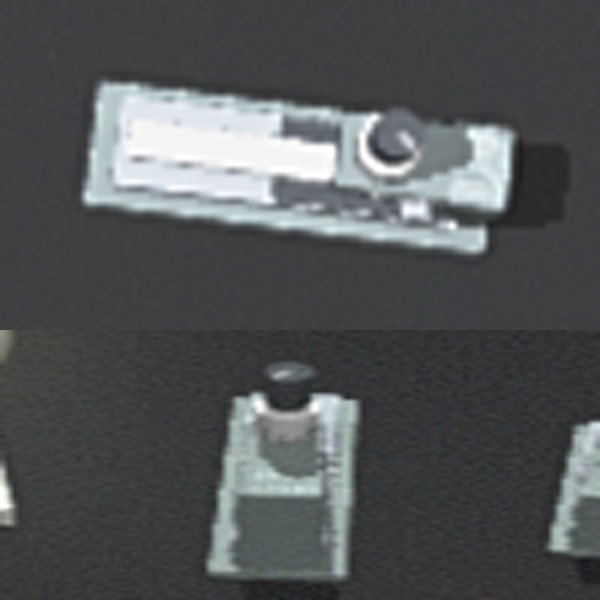

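The gauge axis and origin are consistent from base and arm (origin ≈ (562,-130)). Next I'll refine the knob and the bar's outer end.

```bash
python3 - <<'E'
from h import *
yg=np.array([np.cos(np.radians(81.1)),np.sin(np.radians(81.1))]);xg=np.array([yg[1],-yg[0]]);o0=np.array([562.4,-130.])
for n,(r0,r1,c0,c1) in(("top",(170,215,230,325)),("side",(185,270,245,290))):
    P=np.load(n+"P.npy");I=np.load(n+"I.npy").astype(int)
    w=np.zeros((384,512),bool);w[r0:r1,c0:c1]=1
    Z=P[...,2];near=np.hypot(P[...,0]-560,P[...,1]+132)<30
    k=w&near&(Z>177)&(Z<200);t=w&near&(Z>138)&(Z<152)
    for nm,m in(("ktop",k),("thim",t)):
        p=P[m]; print(n,nm,len(p),"z med",np.median(p[:,2]).round(1),np.percentile(p[:,2],[25,75]).round(1),"circ",[np.round(q,1) for q in cv2.minEnclosingCircle(p[:,:2].astype(np.float32))])
    print("bench z",np.median(P[r0:r1,c0-30:c0-10,2]), "bed/bar z")
    g=P[...,:2]-o0;gx=g@xg;gy=g@yg
    if n=="top":
        for y in range(90,160,4):
            m=w&(abs(gy-y)<2)&(abs(gx)<7);m2=w&(abs(gy-y)<2)&(abs(abs(gx)-18)<5)
            print(y,Z[m].round(0),I[m].mean(-1).round(0),"|",Z[m2].mean().round(0),I[m2].mean(-1).round(0).mean())
    for x in range(-36,37,4):
        m=w&(abs(gx-x)<2)&(gy>60)&(gy<120)
        print(x,len(Z[m]),Z[m].mean().round(1),I[m].mean().round(0),end="; ")
    print()
E
```

```text
top ktop 57 z med 183.3 [182. 185.] circ [array([ 561.8, -130.3]), np.float64(12.1)]
top thim 26 z med 143.5 [141.7 144.5] circ [array([ 562.7, -129.9]), np.float64(15.7)]
bench z 0.980992635669959 bed/bar z
90 [47. 45. 48. 50. 45.] [244. 244. 244. 244. 247.] | 31.0 229.71428571428572
94 [45. 44. 52. 44. 44.] [244. 244. 244. 245. 247.] | 30.0 230.625
98 [43. 47. 45. 44. 42.] [244. 244. 244. 246. 249.] | 31.0 230.42857142857142
102 [43. 41. 43. 45. 45. 43.] [244. 244. 244. 244. 244. 246.] | 31.0 234.14285714285714
106 [45. 46. 46. 47. 47.] [244. 245. 244. 244. 246.] | 31.0 231.0
110 [41. 47. 45. 46.] [244. 244. 244. 246.] | 30.0 226.875
114 [44. 40. 43. 46. 44.] [244. 244. 244. 246. 245.] | 31.0 230.57142857142858
118 [44. 46. 49. 48. 51. 43.] [244. 244. 244. 244. 245. 244.] | 32.0 230.14285714285714
122 [49. 44. 44. 46. 46. 46. 44.] [244. 244. 244. 244. 244. 246. 249.] | 31.0 232.0
126 [48. 46. 39. 43.] [245. 245. 244. 246.] | 31.0 232.125
130 [44. 43. 46. 44.] [246. 245. 245. 247.] | 31.0 232.28571428571428
134 [33. 46. 44. 29.] [215. 243. 245. 233.] | 31.0 231.5
138 [36. 33. 28. 31
[... 631 characters left out ...]
30.0; 20 23 30.7 229.0; 24 18 31.0 222.0; 28 8 11.2 186.0; 32 21 11.7 193.0; 36 13 4.0 100.0; 
side ktop 53 z med 182.6 [181.  183.8] circ [array([ 559.8, -129.8]), np.float64(12.9)]
side thim 54 z med 142.9 [140.8 144.8] circ [array([ 559.5, -132.9]), np.float64(16.2)]
bench z 0.6370833018374773 bed/bar z
-36 17 10.2 149.0; -32 21 10.3 174.0; -28 9 25.9 181.0; -24 1 30.5 190.0; -20 0 nan nan; -16 0 nan nan; -12 0 nan nan; -8 0 nan nan; -4 0 nan nan; 0 0 nan nan; 4 0 nan nan; 8 0 nan nan; 12 4 30.5 178.0; 16 9 29.6 181.0; 20 22 27.9 189.0; 24 20 10.0 152.0; 28 17 10.2 174.0; 32 19 5.9 128.0; 36 22 0.2 58.0; <stdin>:18: RuntimeWarning: Mean of empty slice.
  ret = ret.dtype.type(ret / rcount)
```

{"api": "servo_tool", "payload": {"rotation": [[0,0,0.03],[0,0,0.06],[0,0,0.09],[0,0,0.12],[0,0,0.145],[0,0,0.163],[0,0,0.163],[0,0,0.163]], "slide": [[0.1,0.1,0.15],[0.2,0.25,0.15],[0.35,0.45,0.15],[0.5,0.65,0.15],[0.6,0.85,0.15],[0.6,1,0.15],[0.6,1,0.15],[0.6,1,0.15]], "grip": [-1,-1,-1,-1,-1,-1,-1,-1]}}

```text
clock: 1.1
position: [358.1, -378.2, 261.3]
ee_rot: [-0.65, 0.76, -0.0, -0.0]
contact_force: [-0.3, -0.3, -0.7]
gripper_width: -0.2
grasp_force: 0.0
```

{"api": "servo_tool", "payload": {"rotation": [[0,0,0],[0,0,0],[0,0,0],[0,0,0],[0,0,0]], "slide": [[0.15,0.25,0],[0.3,0.5,0],[0.45,0.75,0],[0.6,1,0],[0.6,1,0]], "grip": [-1,-1,-1,-1,-1]}}

```text
clock: 1.72
position: [480.0, -176.1, 260.8]
ee_rot: [-0.651, 0.759, 0.0, -0.0]
contact_force: [0.0, -0.6, -0.4]
gripper_width: 0.2
grasp_force: 0.0
```

{"api": "servo_tool", "payload": {"rotation": [[0,0,0],[0,0,0],[0,0,0],[0,0,0],[0,0,0]], "slide": [[0.15,0.25,0],[0.3,0.5,0],[0.45,0.8,0],[0.545,1,0],[0.545,1,0]], "grip": [-1,-1,-1,-1,-1]}}

```text
clock: 2.35
position: [588.5, 23.2, 260.0]
ee_rot: [-0.65, 0.76, 0.0, -0.001]
contact_force: [0.2, -0.2, -0.2]
gripper_width: -0.4
grasp_force: 0.0
```

{"api": "servo_tool", "payload": {"rotation": [[0,0,0],[0,0,0],[0,0,0],[0,0,0],[0,0,0],[0,0,0],[0,0,0]], "slide": [[0,0.055,0],[0,0.055,-0.2],[0,0.055,-0.4],[0,0.055,-0.6],[0,0.055,-0.75],[0,0.055,-0.8],[0,0.055,-0.8]], "grip": [-1,-1,-1,-1,-1,-1,-1]}}

```text
clock: 3.22
position: [587.2, 32.4, 101.5]
ee_rot: [-0.649, 0.76, -0.0, -0.0]
contact_force: [0.1, -0.9, -0.2]
gripper_width: 0.4
grasp_force: 0.0
```

{"api": "servo_tool", "payload": {"rotation": [[0,0,0],[0,0,0],[0,0,0],[0,0,0]], "slide": [[0,0,-0.15],[0,0,-0.28],[0,0,-0.325],[0,0,-0.325]], "grip": [-1,-1,-1,-1]}}

```text
clock: 3.72
position: [587.8, 33.2, 37.2]
ee_rot: [-0.65, 0.76, -0.0, 0.001]
contact_force: [-0.2, 0.8, -0.7]
gripper_width: 0.2
grasp_force: 0.0
```

{"api": "servo_tool", "payload": {"rotation": [[0,0,0],[0,0,0],[0,0,0],[0,0,0],[0,0,0],[0,0,0],[0,0,0],[0,0,0]], "slide": [[-0.006,-0.04,0],[-0.012,-0.08,0],[-0.017,-0.11,0],[-0.022,-0.14,0],[-0.027,-0.17,0],[-0.031,-0.2,0],[-0.036,-0.23,0],[-0.036,-0.23,0]], "grip": [-1,-1,-1,-1,-1,-1,-1,-1]}}

```text
clock: 4.72
position: [579.6, -13.4, 36.2]
ee_rot: [-0.65, 0.76, 0.0, -0.0]
contact_force: [-0.1, 0.1, -1.1]
gripper_width: 0.0
grasp_force: 0.0
```

```bash
python3 - <<'E'
from h import *
c=get_image("top");I=c["image"]
cv2.imwrite("pics/p2.png",cv2.resize(I[160:220,225:325][...,::-1],(800,480),interpolation=2))
s=read_state();print(s["position"],s["contact_force"])
E
```

```text
[579.671708   -13.19320728  36.15396622] [-0.38727419  0.52774986  0.75908633]
```

View pics/p2.png

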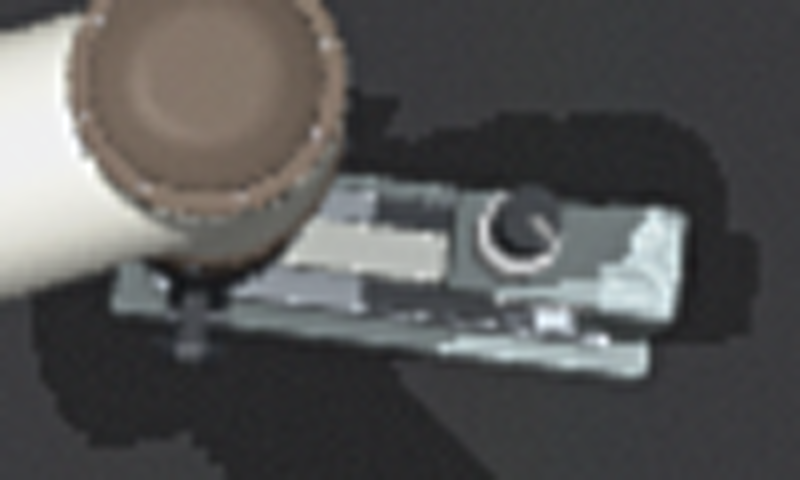

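The picture shows the gripper covering the bar's outer end at about (200,280) in the crop, and the bar lies straight between the guides. I'll push on in small steps until the force rises.

{"api": "servo_tool", "payload": {"rotation": [[0,0,0],[0,0,0],[0,0,0]], "slide": [[-0.0015,-0.01,0],[-0.003,-0.02,0],[-0.003,-0.02,0]], "grip": [-1,-1,-1]}}

```text
clock: 5.15
position: [579.2, -16.9, 36.3]
ee_rot: [-0.65, 0.76, 0.0, -0.0]
contact_force: [-0.2, -0.8, 0.6]
gripper_width: -0.1
grasp_force: 0.0
```

{"api": "servo_tool", "payload": {"rotation": [[0,0,0],[0,0,0]], "slide": [[-0.0008,-0.005,0],[-0.0008,-0.005,0]], "grip": [-1,-1]}}

```text
clock: 5.4
position: [579.1, -17.9, 36.3]
ee_rot: [-0.65, 0.76, -0.0, -0.0]
contact_force: [0.2, 0.4, 0.3]
gripper_width: 0.0
grasp_force: 0.0
```

{"api": "servo_tool", "payload": {"rotation": [[0,0,0],[0,0,0]], "slide": [[-0.0008,-0.005,0],[-0.0008,-0.005,0]], "grip": [-1,-1]}}

```text
clock: 5.65
position: [579.6, -18.1, 36.5]
ee_rot: [-0.65, 0.76, -0.0, 0.001]
contact_force: [0.8, 4.8, 0.6]
gripper_width: 0.1
grasp_force: 2.4
```

{"api": "servo_tool", "payload": {"rotation": [[0,0,0],[0,0,0]], "slide": [[-0.0008,-0.005,0],[-0.0008,-0.005,0]], "grip": [-1,-1]}}

```text
clock: 5.9
position: [580.1, -18.2, 36.7]
ee_rot: [-0.65, 0.76, -0.0, 0.002]
contact_force: [0.8, 7.4, 0.2]
gripper_width: 0.1
grasp_force: 4.0
```

The bar is against the stop: contact is at gauge y ≈ 113.3, and 102 + 11 for the half finger gives 113. I'll retract, rise, turn and go over the knob.

{"api": "servo_tool", "payload": {"rotation": [[0,0,0],[0,0,0],[0,0,0.03],[0,0,0.06],[0,0,0.09],[0,0,0.12],[0,0,0.14],[0,0,0.14]], "slide": [[0.008,0.05,0],[0.016,0.1,0],[0.016,0.1,0.25],[0.016,0.1,0.5],[0.016,0.1,0.75],[0.016,0.1,1],[0.016,0.1,1],[0.016,0.1,1]], "grip": [-1,-1,-1,-1,0,1,1,1]}}

```text
clock: 6.9
position: [581.6, 0.2, 236.5]
ee_rot: [0.911, -0.412, -0.0, 0.0]
contact_force: [0.4, -0.1, -1.4]
gripper_width: 72.2
grasp_force: 0.0
```

{"api": "servo_tool", "payload": {"rotation": [[0,0,0.03],[0,0,0.06],[0,0,0.09],[0,0,0.12],[0,0,0.14],[0,0,0.14]], "slide": [[-0.02,-0.15,0],[-0.04,-0.3,0],[-0.06,-0.45,0],[-0.08,-0.6,0],[-0.1,-0.65,0],[-0.1,-0.65,0]], "grip": [1,1,1,1,1,1]}}

```text
clock: 7.65
position: [561.2, -130.5, 235.1]
ee_rot: [1.0, 0.014, -0.001, 0.0]
contact_force: [1.0, 1.0, -0.1]
gripper_width: 85.3
grasp_force: 0.0
```

```bash
python3 - <<'E'
from h import *
s=read_state()
for k in("position","joints","ee_rot","contact_force","wrist_torque","gripper_width"):print(k,np.round(s[k],3))
c=get_image("side");I=c["image"]
cv2.imwrite("pics/p3.png",cv2.resize(I[110:290,180:360][...,::-1],(600,600),interpolation=2))
E
```

```text
position [ 561.188 -130.491  235.086]
joints [ 0.053  0.301 -0.108  0.    -1.166  1.546]
ee_rot [ 1.     0.014 -0.001  0.   ]
contact_force [ 1.004  1.018 -0.088]
wrist_torque [ 0.071 -0.004 -0.008]
gripper_width 85.272
```

View pics/p3.png

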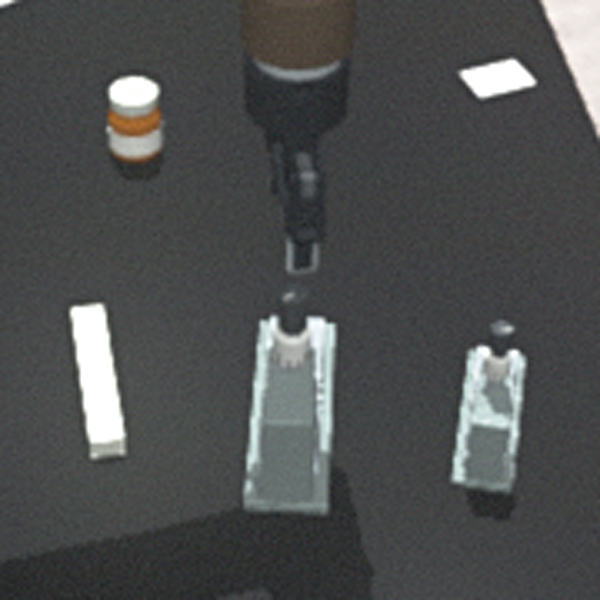

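The side view shows the open gripper, fingers at about (300,250) in the crop, directly above the knob at about (293,300). I'll descend and grip.

{"api": "servo_tool", "payload": {"rotation": [[0,0,0],[0,0,0],[0,0,0],[0,0,0],[0,0,0],[0,0,0],[0,0,0],[0,0,0]], "slide": [[0,0,-0.12],[0,0,-0.24],[0,0,-0.36],[0,0,-0.42],[0,0,-0.435],[0,0,-0.435],[0,0,-0.435],[0,0,-0.435]], "grip": [1,1,1,1,1,-0.2,-0.2,-0.2]}}

```text
clock: 8.7
position: [562.4, -129.9, 150.0]
ee_rot: [1.0, 0.016, 0.001, 0.0]
contact_force: [0.2, 0.2, 0.2]
gripper_width: 34.6
grasp_force: 0.0
```

```bash
cat > st.py <<'E'
from h import *
s=read_state()
for k in("position","contact_force","wrist_torque","gripper_width","grasp_force"):print(k,np.round(s[k],3))
print("j6",s["joints"][5].round(4),"eff",s["joint_efforts"].round(4),"vel",s["joint_vel"].round(3))
E
python3 st.py; python3 - <<'E'
from h import *
c=get_image("side");I=c["image"]
cv2.imwrite("pics/p4.png",cv2.resize(I[150:270,220:340][...,::-1],(600,600),interpolation=2))
E
```

```text
position [ 562.355 -129.881  150.027]
contact_force [0.225 0.25  0.18 ]
wrist_torque [-0.022  0.004  0.053]
gripper_width 34.623
grasp_force 0.0
j6 1.5496 eff [ 2.36000e-02 -3.65229e+01  1.67585e+01  3.72570e+00  2.80000e-03
 -1.40000e-03] vel [ 0.     0.001 -0.003 -0.001 -0.     0.   ]
```

View pics/p4.png

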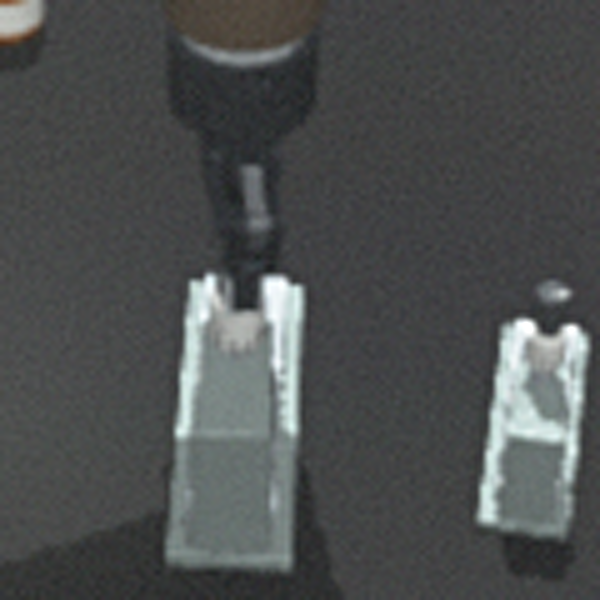

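Fingers are around the knob at about (240,290), with the thimble visible below. I'll close now.

{"api": "servo_tool", "payload": {"rotation": [[0,0,0],[0,0,0],[0,0,0],[0,0,0]], "slide": [[0,0,0],[0,0,0],[0,0,0],[0,0,0]], "grip": [-1,-1,-1,-1]}}

```text
clock: 9.25
position: [562.2, -129.9, 149.8]
ee_rot: [1.0, 0.016, 0.0, 0.0]
contact_force: [-1.6, 0.7, 4.3]
gripper_width: 23.0
grasp_force: 58.7
```

```bash
python3 st.py
```

```text
position [ 562.245 -129.873  149.804]
contact_force [-1.585  0.732  4.297]
wrist_torque [0.245 0.256 0.028]
gripper_width 23.04
grasp_force 58.693
j6 1.5497 eff [-3.04200e-01 -3.41666e+01  1.57094e+01  3.46070e+00  2.77300e-01
  1.94000e-02] vel [-0.001  0.001 -0.     0.    -0.001  0.001]
```

{"api": "servo_tool", "payload": {"rotation": [[0,0,-0.012],[0,0,-0.024],[0,0,-0.036],[0,0,-0.048],[0,0,-0.048]], "slide": [[0,0,0],[0,0,-0.001],[0,0,-0.002],[0,0,-0.003],[0,0,-0.003]], "grip": [-1,-1,-1,-1,-1]}}

```text
clock: 9.88
position: [562.2, -129.7, 148.7]
ee_rot: [0.991, -0.134, 0.0, -0.0]
contact_force: [0.9, 1.5, 2.6]
gripper_width: 22.4
grasp_force: 58.5
```

```bash
python3 st.py
```

```text
position [ 562.195 -129.666  148.662]
contact_force [0.898 1.517 2.557]
wrist_torque [ 0.434  0.032 -0.095]
gripper_width 22.372
grasp_force 58.541
j6 1.2488 eff [-6.61700e-01 -3.53156e+01  1.59151e+01  3.83000e+00  4.10000e-03
 -1.84000e-02] vel [ 0.001 -0.001  0.001  0.     0.001  0.019]
```

{"api": "servo_tool", "payload": {"rotation": [[0,0,-0.016],[0,0,-0.032],[0,0,-0.048],[0,0,-0.064],[0,0,-0.08]], "slide": [[0,0,-0.0005],[0,0,-0.0015],[0,0,-0.003],[0,0,-0.005],[0,0,-0.007]], "grip": [-1,-1,-1,-1,-1]}}

```text
clock: 10.5
position: [562.3, -129.3, 146.7]
ee_rot: [0.926, -0.377, 0.0, -0.001]
contact_force: [1.1, 1.6, -0.4]
gripper_width: 22.6
grasp_force: 58.6
```

```bash
python3 st.py
```

```text
position [ 562.344 -129.317  146.723]
contact_force [ 1.103  1.643 -0.372]
wrist_torque [ 0.712 -0.312  0.05 ]
gripper_width 22.624
grasp_force 58.644
j6 0.7439 eff [ -1.4835 -36.6801  16.0681   4.129   -0.3615   0.4516] vel [ 0.     0.004 -0.003 -0.001  0.007 -0.796]
```

{"api": "servo_tool", "payload": {"rotation": [[0,0,-0.016],[0,0,-0.032],[0,0,-0.048]], "slide": [[0,0,-0.002],[0,0,-0.004],[0,0,-0.006]], "grip": [-1,-1,-1]}}

```text
clock: 10.88
position: [562.5, -129.2, 145.5]
ee_rot: [0.859, -0.512, 0.0, -0.001]
contact_force: [1.4, 3.2, -0.7]
gripper_width: 22.5
grasp_force: 58.7
```

```bash
python3 st.py
```

```text
position [ 562.543 -129.207  145.525]
contact_force [ 1.425  3.228 -0.686]
wrist_torque [ 0.771 -0.401  0.082]
gripper_width 22.453
grasp_force 58.656
j6 0.4424 eff [ -1.7203 -36.8536  15.9149   4.1885  -0.4776   0.4502] vel [ 0.     0.002 -0.003 -0.001  0.01  -0.796]
```

{"api": "servo_tool", "payload": {"rotation": [[0,0,-0.016],[0,0,-0.032]], "slide": [[0.001,0.0015,-0.002],[0.0015,0.003,-0.004]], "grip": [-1,-1]}}

```text
clock: 11.12
position: [562.7, -128.9, 144.7]
ee_rot: [0.803, -0.596, 0.0, -0.0]
contact_force: [1.0, 1.6, -1.3]
gripper_width: 22.6
grasp_force: 58.7
```

```bash
python3 st.py
```

```text
position [ 562.735 -128.913  144.712]
contact_force [ 0.996  1.571 -1.253]
wrist_torque [ 0.246 -0.375  0.082]
gripper_width 22.618
grasp_force 58.664
j6 0.2402 eff [ -0.7411 -37.0119  16.0855   3.7891  -0.4092   0.4533] vel [ 0.004  0.004 -0.003  0.002  0.006 -0.801]
```

{"api": "servo_tool", "payload": {"rotation": [[0,0,-0.016],[0,0,-0.032]], "slide": [[0,0.0005,-0.002],[0,0.001,-0.004]], "grip": [-1,-1]}}

```text
clock: 11.38
position: [562.9, -128.8, 143.9]
ee_rot: [0.74, -0.673, 0.0, -0.0]
contact_force: [1.7, 0.7, -0.6]
gripper_width: 22.2
grasp_force: 58.7
```

```bash
python3 st.py
```

```text
position [ 562.874 -128.843  143.912]
contact_force [ 1.688  0.729 -0.587]
wrist_torque [ 0.18  -0.531  0.056]
gripper_width 22.191
grasp_force 58.68
j6 0.0388 eff [ -0.6523 -37.2289  15.9527   3.7269  -0.5409   0.4498] vel [ 0.001  0.005 -0.004  0.001  0.008 -0.798]
```

{"api": "servo_tool", "payload": {"rotation": [[0,0,-0.016],[0,0,-0.032]], "slide": [[0.0005,0,-0.002],[0.001,0,-0.004]], "grip": [-1,-1]}}

```text
clock: 11.62
position: [563.2, -128.9, 143.6]
ee_rot: [-0.668, 0.744, -0.0, 0.0]
contact_force: [0.7, 1.2, 2.3]
gripper_width: 22.4
grasp_force: 58.9
```

```bash
python3 st.py
```

```text
position [ 563.16  -128.933  143.576]
contact_force [0.671 1.221 2.349]
wrist_torque [ 0.359 -0.173  0.051]
gripper_width 22.421
grasp_force 58.913
j6 -0.1621 eff [ -0.8814 -35.5871  15.4281   3.5546  -0.213    0.4193] vel [-0.     0.001  0.002  0.004  0.002 -0.796]
```

Contact: z stopped falling, Fz rose to +2.3 N and the joint-6 effort stepped by the clutch's 0.03. I'll zero the axial force before turning further.

{"api": "servo_tool", "payload": {"rotation": [[0,0,0],[0,0,0]], "slide": [[0,0,0.004],[0,0,0.004]], "grip": [-1,-1]}}

```text
clock: 11.88
position: [563.0, -128.9, 143.8]
ee_rot: [-0.669, 0.743, -0.0, 0.0]
contact_force: [4.0, 0.5, -4.3]
gripper_width: 22.7
grasp_force: 58.9
```

```bash
python3 st.py; python3 - <<'E'
from h import *
F=[]
for i in range(4):
    get_image("top"); F.append(read_state()["contact_force"])
print(np.mean(F,0),np.std(F,0))
E
```

```text
position [ 562.98  -128.882  143.754]
contact_force [ 3.954  0.487 -4.276]
wrist_torque [ 0.189 -1.153  0.009]
gripper_width 22.658
grasp_force 58.921
j6 -0.1587 eff [-7.73900e-01 -3.92894e+01  1.61895e+01  4.06280e+00 -1.13840e+00
  1.55000e-02] vel [-0.001  0.     0.002  0.002 -0.001 -0.006]
[ 4.12331718  0.32457208 -6.27689325] [0.53664901 0.24421546 0.52529174]
```

{"api": "servo_tool", "payload": {"rotation": [[0,0,0],[0,0,0],[0,0,0]], "slide": [[0,0,-0.0029],[0,0,-0.0029],[0,0,-0.0029]], "grip": [-1,-1,-1]}}

```text
clock: 12.45
position: [562.8, -128.9, 143.8]
ee_rot: [-0.669, 0.743, -0.0, 0.0]
contact_force: [5.4, 1.3, -6.7]
gripper_width: 22.7
grasp_force: 59.0
```

```bash
cat > av.py <<'E'
from h import *
F=[];T=[]
for i in range(5):
    get_image("top"); s=read_state(); F.append(s["contact_force"]);T.append(s["wrist_torque"])
print(np.mean(F,0).round(2),np.std(F,0).round(2),np.mean(T,0).round(3),s["position"].round(2),s["joints"][5].round(3),s["joint_efforts"][5].round(4))
E
python3 av.py
```

```text
[ 5.22  0.8  -7.16] [0.74 0.22 0.47] [ 0.264 -1.636  0.045] [ 562.81 -128.91  143.76] -0.16 -0.06
```

{"api": "servo_tool", "payload": {"rotation": [[0,0,0],[0,0,0],[0,0,0],[0,0,0],[0,0,0],[0,0,0]], "slide": [[0,0,0],[0,0,0],[0.002,-0.001,0],[0.002,-0.001,0],[0.002,-0.001,0],[0.002,-0.001,0]], "grip": [-0.2,-0.2,-0.2,-0.2,-0.2,-0.2]}}

```text
clock: 13.45
position: [562.9, -129.3, 144.0]
ee_rot: [-0.669, 0.743, 0.0, -0.0]
contact_force: [0.1, 0.4, -0.2]
gripper_width: 34.2
grasp_force: 0.0
```

```bash
python3 av.py
```

```text
[-0.34 -0.26 -0.16] [0.37 0.65 0.2 ] [ 0.025 -0.003 -0.001] [ 562.9  -129.24  143.91] -0.16 -0.0
```

{"api": "servo_tool", "payload": {"rotation": [[0,0,0],[0,0,0],[0,0,0]], "slide": [[0,0,0],[0,0,0],[0,0,0]], "grip": [-1,-1,-1]}}

```text
clock: 14.08
position: [563.1, -129.3, 144.1]
ee_rot: [-0.669, 0.743, -0.0, 0.0]
contact_force: [0.6, -0.6, 1.6]
gripper_width: 22.6
grasp_force: 58.7
```

```bash
python3 av.py
```

```text
[0.39 0.25 1.64] [0.39 0.32 0.35] [ 0.024 -0.078  0.011] [ 563.11 -129.28  144.13] -0.16 -0.0001
```

{"api": "servo_tool", "payload": {"rotation": [[0,0,0],[0,0,-0.016],[0,0,-0.032],[0,0,-0.048]], "slide": [[0.0005,0,0.0015],[0.0005,0,0.0014],[0.0005,0,0.0012],[0.0005,0,0.0012]], "grip": [-1,-1,-1,-1]}}

```text
clock: 14.82
position: [563.2, -129.3, 144.2]
ee_rot: [-0.548, 0.836, -0.0, 0.0]
contact_force: [0.2, -0.2, -0.0]
gripper_width: 22.5
grasp_force: 58.7
```

```bash
python3 st.py
```

```text
position [ 563.23  -129.267  144.16 ]
contact_force [ 0.164 -0.237 -0.026]
wrist_torque [-0.056 -0.271  0.089]
gripper_width 22.538
grasp_force 58.677
j6 -0.4647 eff [ -0.0878 -36.4382  15.9596   3.4105  -0.228    0.4198] vel [-0.001  0.    -0.002 -0.001  0.001 -0.795]
```

The clutch is slipping with axial force near zero and z constant. I'll add about 0.8 rad, for a total slip of about 1.2 rad.

{"api": "servo_tool", "payload": {"rotation": [[0,0,-0.016],[0,0,-0.032],[0,0,-0.048],[0,0,-0.064]], "slide": [[0,0,0],[0,0,0],[0,0,0],[0,0,0]], "grip": [-1,-1,-1,-1]}}

```text
clock: 15.32
position: [563.4, -129.3, 144.1]
ee_rot: [-0.37, 0.929, -0.0, 0.0]
contact_force: [0.9, 0.1, 0.4]
gripper_width: 22.5
grasp_force: 58.7
```

```bash
python3 st.py
```

```text
position [ 563.36  -129.315  144.139]
contact_force [0.932 0.139 0.393]
wrist_torque [-0.085 -0.333  0.086]
gripper_width 22.532
grasp_force 58.659
j6 -0.8669 eff [  0.0695 -36.5975  15.9001   3.3317  -0.318    0.4196] vel [ 0.     0.001  0.001  0.     0.001 -0.796]
```

{"api": "servo_tool", "payload": {"rotation": [[0,0,-0.016],[0,0,-0.032],[0,0,-0.048],[0,0,-0.064]], "slide": [[0,0,0],[0,0,0],[0,0,0],[0,0,0]], "grip": [-1,-1,-1,-1]}}

```text
clock: 15.82
position: [563.4, -129.5, 144.1]
ee_rot: [-0.177, 0.984, -0.0, 0.0]
contact_force: [1.4, 0.2, 0.3]
gripper_width: 22.3
grasp_force: 58.6
```

```bash
python3 st.py
```

```text
position [ 563.438 -129.464  144.143]
contact_force [1.409 0.154 0.258]
wrist_torque [-0.272 -0.44   0.107]
gripper_width 22.264
grasp_force 58.643
j6 -1.269 eff [  0.3131 -36.7298  15.8756   3.222   -0.3795   0.4194] vel [ 0.002  0.001  0.    -0.001  0.002 -0.797]
```

{"api": "servo_tool", "payload": {"rotation": [[0,0,0],[0,0,0],[0,0,0],[0,0,0],[0,0,0]], "slide": [[0,0,0],[0,0,0],[0,0,0],[0,0,0],[0,0,0]], "grip": [0.3,0.3,0.3,0.3,0.3]}}

```text
clock: 16.45
position: [563.0, -129.2, 144.2]
ee_rot: [-0.179, 0.984, 0.0, -0.0]
contact_force: [-0.1, -0.3, -0.2]
gripper_width: 55.8
grasp_force: 0.0
```

{"api": "servo_tool", "payload": {"rotation": [[0,0,0],[0,0,0],[0,0,0],[0,0,0],[0,0,0],[0,0,0],[0,0,0],[0,0,0]], "slide": [[0,0,0.1],[0,0,0.25],[0,0,0.45],[0,0,0.7],[-0.2,-0.2,0.7],[-0.4,-0.4,0.7],[-0.6,-0.6,0.7],[-0.6,-0.6,0.7]], "grip": [0.3,0.3,0.3,0.3,0.3,0.3,0.3,0.3]}}

```text
clock: 17.45
position: [440.6, -251.0, 284.8]
ee_rot: [-0.177, 0.984, -0.0, 0.0]
contact_force: [0.7, -0.5, -0.7]
gripper_width: 55.2
grasp_force: 0.0
```

```bash
python3 - <<'E'
from h import *
c=get_image("top");P,_,_=pts(c);I=c["image"];Z=P[...,2]
near=np.hypot(P[...,0]-562,P[...,1]+130)<14
print("knob top",np.median(Z[near&(Z>165)&(Z<200)]))
yg=np.array([.1547,.988]);g=P[...,:2]-[562,-130];gy=g@yg;gx=g@np.array([.988,-.1547])
m=(abs(gx)<7)&(Z>38)&(Z<52)&(gy>30)&(gy<160);print("bar outer y",np.percentile(gy[m],[95,100]))
s=read_state();print(s["position"],s["contact_force"],s["clock"])
cv2.imwrite("pics/p5.png",I[...,::-1])
E
```

```text
knob top nan
bar outer y [100.51307176 101.06179692]
[ 441.93571172 -250.21751356  284.6437193 ] [ 0.00816958  0.46420437 -0.1745621 ] 17.5
  return _methods._mean(a, axis=axis, dtype=dtype,
  ret = ret.dtype.type(ret / rcount)
```

View pics/p5.png

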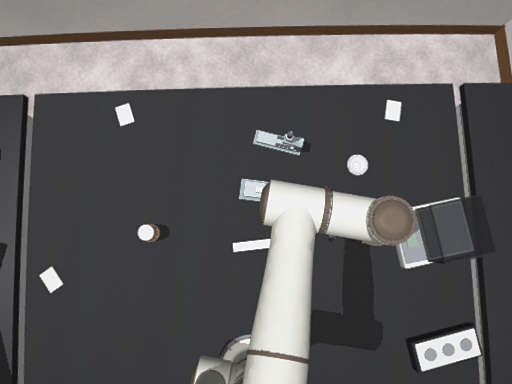

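The view shows the bar's outer end at gauge y of about 101–102 mm, which is home. Jar (148,233) and dish (357,165) are where they were. The arm hides the weight, but it never went near it.

```bash
python3 -c "
from bench import job_done; print(job_done())"
```

```text
the job is handed in; nothing more can be done
None
```

I handed the job in at about 17.5 s: the bar is home against the stop, and the spindle is closed on it with about 1.2 rad of clutch slip (estimated). The last 1.1 rad of slip ran at near-zero axial force after a brief push of about 2 N at first contact and a pull of about 7 N before I regripped. The knob is released; the jar and dish are in place, and the weight was hidden in the last picture but never approached.

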